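# Slide the setting plate out of its clip and load it on the pin

### The job

The flat aluminium setting plate lies in its channel in the spring-clip holder, where it cannot be gripped. Touch down slowly on its black rubber inlay from above, press gently and slide it out of the open front of the channel until its front end overhangs by three or four centimetres, still lying flat in the channel; then grip that end by its two long edges, carry the plate off level and set it gently on the green block, its hole over the locating pin, lying flat, in line with the block and its free end overhanging towards you. Never press the plate hard, do not drop it, and leave the other things where they are.

Things in the scene. Friction and masses are not known exactly. Their poses are not given: they have to be found in the camera images.
- plate: Flat aluminium plate 150 x 44 x 4 mm, about 70 g. Origin at the centre of its underside (top face 4 mm higher). x along its length, z up; its front end is at x = -75 mm, its rear end at +75 mm, with a through hole 13 mm wide. Polished, with a black rubber grip inlay 47 x 28 mm, 0.5 mm proud of the top, centred at x = -11.5 mm: press there.
- plate_front (a point): Middle of the lower edge of the plate's front end (x = -75 mm of the plate).
- plate_hole (a point): Centre of the plate's hole, at its underside (x = +55 mm of the plate).
- holder: Dark steel holder 190 x 68 mm, fixed. Origin on the desk under its centre; x along the channel to the rear, z up. Channel: bed 41 mm above the desk, 47 mm wide, between rails 10.5 mm wide that rise to 44 mm, 1 mm below the plate's top. Open at the front (x = -95 mm); rear wall at x = +85 mm, 52 mm high. The plate starts with its front end 5 to 25 mm inside the open front.
- holder_clip (a point): Underside of the sprung orange clip pad, 12 x 36 mm (holder x = +22 to +34 mm). It bears on the plate with about 5 N and drags on it until the plate overhangs by about 33 mm. Its bridge is 66 mm high, its knob 76 mm. Under about 6 N a fingertip slips on the inlay; 8 to 12 N moves the plate, over 30 N is too hard: touch down at 10 mm/s or slower, by feel (measured heights are too inexact).
- holder_lip (a point): Middle of the bed's front edge at the open end, at bed height; axes as the holder's. The plate's overhang is how far plate_front lies beyond it in -x; past 75 mm it tips out.
- block: Green painted block 90 x 60 mm, top 45 mm above the desk, fixed. Origin on the desk under its centre; x towards its rear, z up. The loaded plate points along x, its hole end to the rear, and overhangs the front face (x = -45 mm) by about 62 mm.
- block_pin (a point): Foot of the locating pin, at the level of the block's top (x = +23 mm of the block). Pin of 8 mm diameter, 13 mm high, its upper 4 mm tapered to 3 mm.
- mug: Dark mug, 107 mm high, bystander; origin at the centre of its underside.
- tape_roll: Roll of masking tape, 104 mm diameter, 24 mm high, bystander.
- ring_gauge: Knurled steel setting ring, 54 mm diameter, 18 mm high, bystander.
- screwdriver: Small red-handled screwdriver, 143 mm long, bystander.
- marker: Red and white marker pen, 112 mm long, bystander.
Mind the look-alikes: they are no part of the job. There is more than one size of the plate; the job needs the largest.

How it is judged:
By the outcome, as a careful person would: the job done as asked, in the order asked, and still so for the second after the job is handed in, with the robot touching nothing.
It also fails if it takes over 67 s, if anything falls off the work surface, if the arm or the gripper's body presses on something with over 40 N, if the wrist force passes 120 N, or if a joint passes its speed limit or range.

### The arm

A 6-joint arm with a two-finger parallel gripper is mounted at the origin on a cart in front of the work surface, level with it; the furniture and walls round the work are solid. World frame = base frame: x ahead of the robot, y to its left, z up, the work surface at z = 0. Lengths are in mm, angles in rad, forces in N, time in s.
With the tool pointing down it reaches from about 275 to 825 mm from the base axis. Payload 5.2 kg.
Tool frame: the origin (TCP) lies at the very end of the fingers, on their centre line; the grasp point (between the pads) lies 19 mm behind it; z points along the fingers, y is the direction in which the jaws open and shut (so a half turn about z gives the same grasp; the last joint's range is limited). The gripper opens to 93 mm and grips with 3 to 60 N. Pads are 15 mm wide; open, the fingers measure 128 mm over their backs; the gripper's body (75 mm by 188 mm) begins 65 mm behind the grasp point.
Start: joints at [1.114, 0.259, 1.535, -0, 1.348, -0.203], TCP at [138.074, 532.391, 218.653] pointing down, gripper open.
Joint ranges: [-3.14, 3.14], [-0.91, 2.08], [0.19, 2.58], [-1.22, 4.36], [0.22, 2.71], [-3.12, 3.12]. Speed limits (rad/s): [2.57, 2.57, 3.14, 3.14, 3.14, 3.14].

### API

Orientations are given as [roll, pitch, yaw] about the fixed x, y, z axes, in that order (R = Rz(yaw) Ry(pitch) Rx(roll)).
In Python, from bench import robot gives the robot as it stands. The module is installed in compiled form; this text tells all that it offers. Calls block until the motion is done:
- robot.move_ptp(position, orientation): joint-space move of the TCP to a pose.
- robot.move_linear(position, ori=None, speed=150, f_stop=None): straight line of the TCP; ori=None keeps the orientation; speed is the mean speed in mm/s. With f_stop (N) it stops when the force on the tool has changed by that much, and returns True; else False.
- robot.move_j(angles): joint-space move.
- robot.move_gripper(opening): opening from 0.0 (shut) to 1.0 (fully open); the grip force is fixed at half the most; returns when the fingers have stopped.
- robot.sleep(seconds).
- robot.inverse_kinematics(position, orientation): joint angles nearest the present ones, or None.
- robot.get_image(name): name is "side" or "top" or "wrist"; returns a dict with "img" (420x560x3 uint8, blue, green, red), "fovy" (degrees; the focal length in pixels is half the picture's height over the tangent of half this angle, whatever the lens; pixels are square), "cx", "cy" (the principal point, pixels), "eye" and "orientation" of the camera in the world. Camera axes: x right, y down, z forward; pixel columns grow to the right and rows downward; lengths in mm; the calibration is good to about 2 mm. A picture is of the moment at which its call begins. There is no depth.
A pose or a line that the arm cannot do raises robot.MotionError and nothing moves.
- robot.hand_in(): hands the job in, once; it reports no verdict.
Readings, each from a call of its own:
- robot.current_t(): time.
- robot.current_qpos(): joint angles.
- robot.current_joint_vel(): joint speeds.
- robot.current_joint_efforts(): joint torques, N m.
- robot.current_tcp_pos(): TCP position.
- robot.current_eef_rot(): TCP orientation.
- robot.current_contact_force(): force on the tool from outside, world axes, zero at the start.
- robot.current_ft_torque(): the same for the moment, N m.
- robot.current_gripper_width(): opening from 0.0 (shut) to 1.0 (fully open).
Only numpy, scipy, OpenCV 4.12 (cv2) and the standard library are available. Lean on these libraries where they do the work, as an engineer would, in place of code of your own. Each camera call takes 0.05 s, during which the arm holds its last target. There are 200 camera calls.

## Working session

There is one attempt and no reset: what is moved stays moved. The work goes in short steps, each a Python script; the robot and the scene stay as the last script left them, time stands still between calls to the robot, and variables do not carry over. Pictures are saved under pics/ and viewed, about 8 in all and at most 12, crops included, and the job is handed in when it is done.

```bash
mkdir -p pics
cat > h.py <<'E'
from bench import robot
import numpy as np, cv2, json
from scipy.spatial.transform import Rotation as R
def snap(name,fn):
    d=robot.get_image(name); cv2.imwrite(f'pics/{fn}.png',d['img'])
    json.dump({k:(np.array(d[k]).tolist()) for k in('fovy','cx','cy','eye','orientation')},open(f'pics/{fn}.json','w')); return d
def cam(fn):
    d=json.load(open(f'pics/{fn}.json')); o=np.array(d['orientation'])
    M=o if o.shape==(3,3) else R.from_euler('xyz',o).as_matrix()
    return d,M,np.array(d['eye'])
def ray(fn,u,v):
    d,M,e=cam(fn); f=210/np.tan(np.radians(d['fovy'])/2)
    r=M@np.array([(u-d['cx'])/f,(v-d['cy'])/f,1]); return e,r/np.linalg.norm(r)
def atz(fn,u,v,z):
    e,r=ray(fn,u,v); return e+r*(z-e[2])/r[2]
def proj(fn,p):
    d,M,e=cam(fn); f=210/np.tan(np.radians(d['fovy'])/2); c=M.T@(np.array(p)-e)
    return c[0]/c[2]*f+d['cx'],c[1]/c[2]*f+d['cy']
def tri(obs):
    A=np.zeros((3,3));b=np.zeros(3);L=[]
    for o in obs:
        e,r=ray(*o);P=np.eye(3)-np.outer(r,r);A+=P;b+=P@e;L.append((e,P))
    x=np.linalg.solve(A,b); return x,[np.linalg.norm(P@(x-e)) for e,P in L]
E
python3 - <<'E'
from h import *
a=[snap(n,n+'0') for n in('side','top','wrist')]
for d in a: print(d['fovy'],d['cx'],d['cy'],d['eye'],d['orientation'])
print(robot.current_t(),robot.current_eef_rot(),robot.current_gripper_width())
E
```

```text
44.31800637335802 278.29119019672623 211.01227981385816 [ 152.97359628 -475.56375115  817.12905509] [-2.36589993 -0.00584915 -0.60286129]
42.959452223215415 281.849669863113 214.27520331304527 [ 361.41057178  116.23634507 1076.45880422] [-2.92536763e+00 -1.68539931e-03 -1.57394102e+00]
61.50489642688694 277.97331272954807 214.02340702409668 [ 66.40988578 550.50119258 383.96151788] [2.87217975e+00 5.07298677e-04 1.31674692e+00]
0.15 [-3.14028321e+00 -2.46894493e-04  2.88778876e+00] 1.0031312460800732
```

View pics/top0.png

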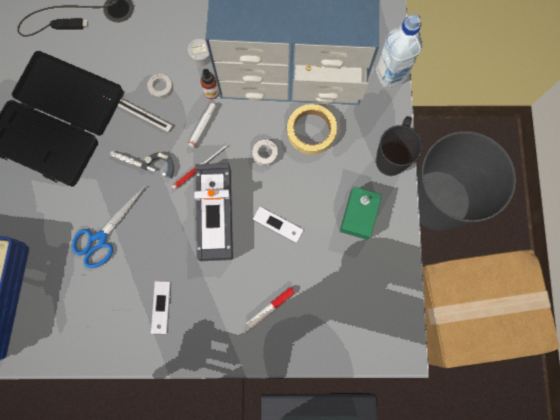

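View pics/side0.png

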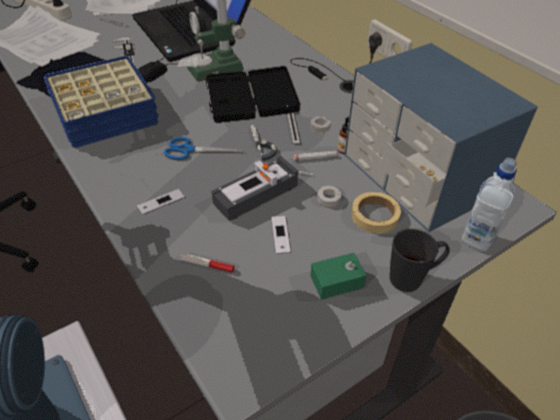

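Top view: the candidates are the plate in the holder at (213,212) and two smaller loose look-alikes at (278,224) and (161,307). I choose the one in the holder under the orange clip. The block is at (361,212) with its pin at (365,201). Next I move the wrist camera in for close views of the holder and the block.

```bash
python3 - <<'E'
from h import *
h=atz('top0',213,212,45); hf=atz('top0',215,258,40); hr=atz('top0',211,166,45); b=atz('top0',361,212,45); p=atz('top0',365,201,50)
print(h,hf,hr,b,p)
T=R.from_euler('xyz',robot.current_eef_rot()).as_matrix()
d,M,e=cam('wrist0'); tcp=np.array(robot.current_tcp_pos())
print('cam in tool',T.T@(e-tcp),'\n',T.T@M)
E
python3 - <<'E'
import cv2
t=cv2.imread('pics/top0.png');s=cv2.imread('pics/side0.png')
a=cv2.resize(t[155:270,180:250],None,fx=4,fy=4,interpolation=2)
b=cv2.resize(s[150:222,205:310],None,fx=4.2,fy=4.2,interpolation=2)
import numpy as np
c=np.zeros((460,a.shape[1]+b.shape[1],3),'uint8');c[:,:a.shape[1]]=a;c[:b.shape[0],a.shape[1]:]=b
cv2.imwrite('pics/crop1.png',c)
E
```

```text
[592.96468001 250.11094892  45.        ] [502.00975046 244.59701428  40.        ] [688.13608654 256.48092887  45.        ] [592.15353959 -43.04213342  45.        ] [613.3380406  -50.97531411  50.        ]
cam in tool [  73.87372382   -0.28672894 -165.89091727] 
 [[-2.45639861e-04 -9.63861588e-01 -2.66403415e-01]
 [ 9.99999648e-01 -4.50473210e-04  7.07776394e-04]
 [-8.02206080e-04 -2.66403147e-01  9.63861359e-01]]
```

View pics/crop1.png

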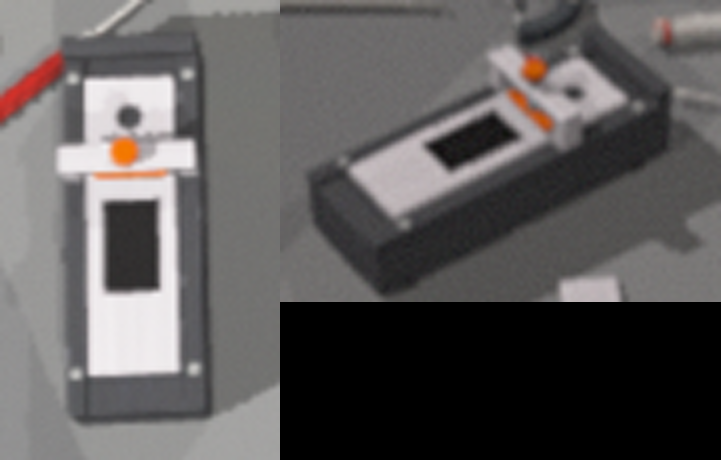

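Run:
```python
from h import *
pi=np.pi
for fn,p,y in [('h1',(560,285,190),pi+.06),('h2',(560,205,190),pi+.06),('b1',(590,-5,190),pi-.36),('b2',(590,-85,190),pi-.36)]:
    robot.move_ptp(p,(pi,0,y)); snap('wrist',fn); print(fn,robot.current_t(),robot.current_qpos().round(2) if hasattr(robot.current_qpos(),'round') else robot.current_qpos())
import cv2
ims=[cv2.imread(f'pics/{n}.png') for n in('h1','h2')]
cv2.imwrite('pics/b12.png',np.hstack([cv2.resize(cv2.imread(f'pics/{n}.png'),(400,300),interpolation=cv2.INTER_AREA) for n in('b1','b2')]))
cv2.imwrite('pics/h12.png',np.hstack([cv2.resize(cv2.imread(f'pics/{n}.png'),(400,300),interpolation=cv2.INTER_AREA) for n in('h1','h2')]))
cv2.imwrite('pics/all.png',np.vstack([cv2.imread('pics/h12.png'),cv2.imread('pics/b12.png')]))
```

```text
h1 1.9833 [ 0.3   0.42  1.38  0.    1.35 -1.34]
h2 2.45 [ 0.16  0.36  1.46  0.    1.32 -1.47]
b1 3.3583 [-0.19  0.35  1.48  0.    1.31 -1.41]
b2 3.825 [-0.33  0.36  1.46  0.    1.32 -1.54]
```

View pics/all.png

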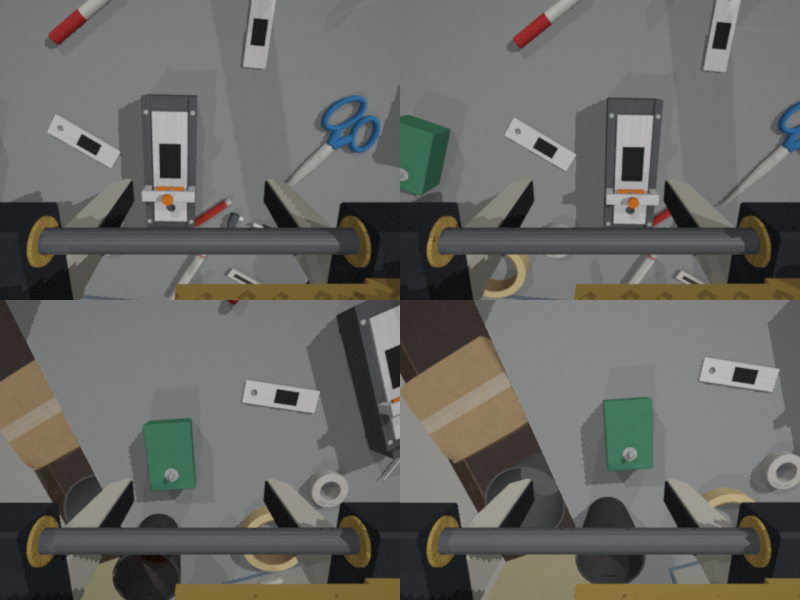

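Wrist views: the holder is at about (170,160) in h1 and (633,160) in h2, with the open front at the top of the image. The block is at (170,455) in b1 and (628,433) in b2. I now make enlarged crops for reading pixels.

Run:
```python
import cv2,numpy as np
def crop(n,x,y,w,h,s):
    c=cv2.resize(cv2.imread(f'pics/{n}.png')[y:y+h,x:x+w],None,fx=s,fy=s,interpolation=2)
    for i in range(0,w,20): cv2.putText(c,str(x+i),(i*s,10),0,.33,(0,255,255),1); cv2.line(c,(i*s,12),(i*s,18),(0,255,255),1)
    for i in range(20,h,20): cv2.putText(c,str(y+i),(0,i*s+4),0,.33,(0,255,255),1); cv2.line(c,(24,i*s),(30,i*s),(0,255,255),1)
    return c
cv2.imwrite('pics/hc.png',np.hstack([crop('h1',190,125,100,150,4),crop('h2',280,125,100,150,4)]))
cv2.imwrite('pics/bc.png',np.hstack([crop('b1',190,155,100,120,4),crop('b2',275,125,100,120,4)]))
```

```text
(no output)
```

View pics/hc.png

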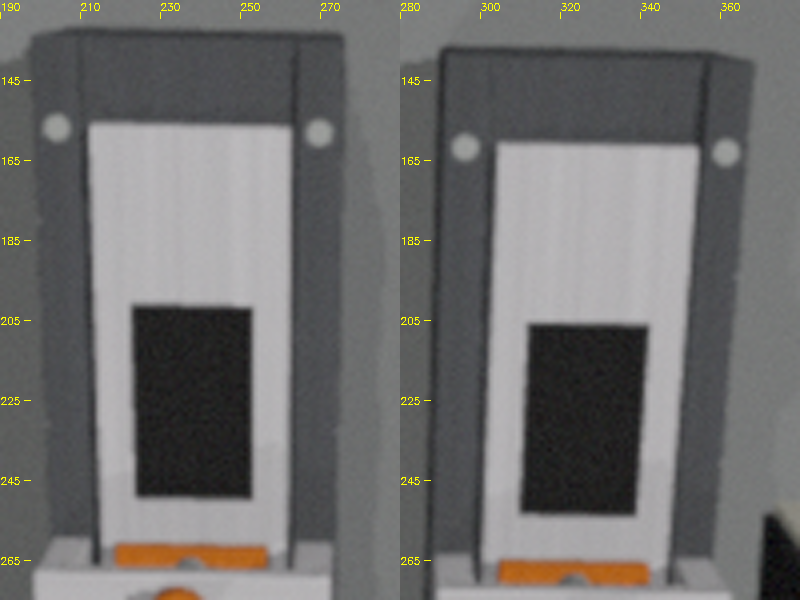

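View pics/bc.png

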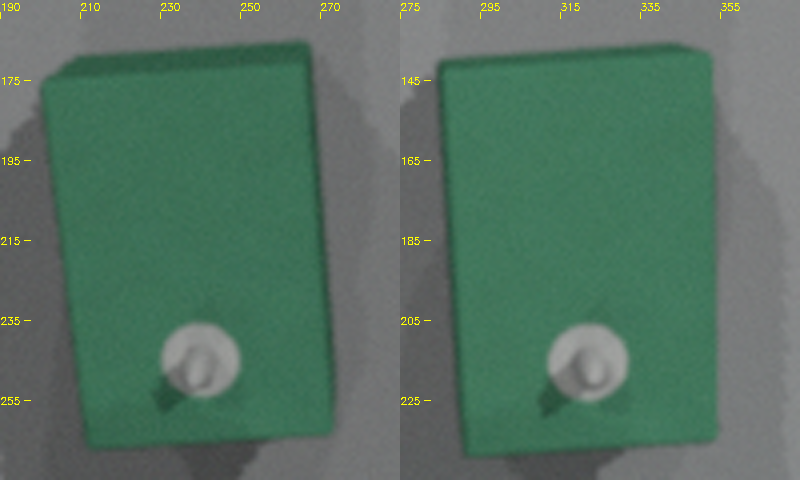

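```bash
cat > m.py <<'E'
from h import *
P={}
def t(n,a,b,p):
    x,r=tri([(a,*p[:2]),(b,*p[2:])]);P[n]=x;print(n,x.round(1),np.round(r,1))
H={'FL':(212,156.5,304,160.8),'FR':(263,156.3,354.8,161.5),'i1':(223,201.5,312,206.3),'i2':(252.8,202,342.3,206.5),'i3':(224,249.5,310,253),'i4':(253,249.3,339,253.8),'lip':(237,134,329.5,137.8),'s1':(204,156.8,296.3,162),'s2':(269.8,158.3,361.5,163)}
B={'bFL':(200.5,174.5,284.5,141),'bFR':(267.5,170.5,352.8,138.8),'bRR':(273,263.5,354.3,235),'bRL':(212.5,267,291.3,238.8),'pin':(240.3,245,322,215.5)}
if __name__=='__main__':
    for k,v in H.items(): t(k,'h1','h2',v)
    for k,v in B.items(): t(k,'b1','b2',v)
    print('with z fixed')
    Q={}
    for k,v in H.items():
        z=41 if k=='lip' else 45; q=[atz('h1',*v[:2],z),atz('h2',*v[2:],z)];Q[k]=np.mean(q,0);print(k,Q[k].round(1),(q[0]-q[1]).round(1))
    for k,v in B.items():
        q=[atz('b1',*v[:2],45),atz('b2',*v[2:],45)];Q[k]=np.mean(q,0);print(k,Q[k].round(1),(q[0]-q[1]).round(1))
    ang=lambda v:np.arctan2(v[1],v[0])
    ic=np.mean([Q[k] for k in('i1','i2','i3','i4')],0)
    print('inlay c',ic,'plate yaw',ang(ic-(Q['FL']+Q['FR'])/2),ang(Q['FL']-Q['FR'])+np.pi/2,ang(Q['i3']+Q['i4']-Q['i1']-Q['i2']))
    s=Q['s1']-Q['s2'];print('screw yaw',ang(s)+np.pi/2, 'front dist',np.linalg.norm(ic-(Q['FL']+Q['FR'])/2))
    bx=Q['bRR']+Q['bRL']-Q['bFL']-Q['bFR'];print('block yaw',ang(bx),ang(Q['bFL']+Q['bRL']-Q['bFR']-Q['bRR'])-np.pi/2,'centre',np.mean([Q[k] for k in('bFL','bFR','bRR','bRL')],0),np.linalg.norm(bx)/2)
E
python3 m.py
```

```text
FL [522.7 225.8  43.9] [0.3 0.3]
FR [520.2 270.5  44.3] [0.2 0.2]
i1 [563.1 236.2  44.3] [0.1 0.1]
i2 [561.2 263.4  46.6] [0. 0.]
i3 [608.9 238.2  44.8] [0.3 0.3]
i4 [607.3 265.4  45.6] [0.2 0.2]
lip [502.  246.8  40.7] [0.5 0.5]
s1 [523.7 219.   45. ] [0.1 0.1]
s2 [521.4 276.5  44.4] [0. 0.]
bFL [542.9 -60.   41.2] [0.5 0.5]
bFR [562.   -2.8  37.1] [0.2 0.2]
bRR [645.4 -29.1  44.9] [0. 0.]
bRL [629.5 -85.5  41.6] [0.1 0.1]
pin [617.1 -51.1  44.8] [0.1 0.1]
with z fixed
FL [522.6 225.8  45. ] [0.5 0.3 0. ]
FR [520.2 270.4  45. ] [-0.3  0.2  0. ]
i1 [562.9 236.3  45. ] [-0.3  0.2  0. ]
i2 [561.6 263.5  45. ] [ 0.  -0.4  0. ]
i3 [608.8 238.2  45. ] [0.6 0.1 0. ]
i4 [607.5 265.5  45. ] [-0.4 -0.2  0. ]
lip [502.  246.7  41. ] [1.  0.1 0. ]
s1 [523.7 219.   45. ] [-0.2 -0.   0. ]
s2 [521.3 276.5  45. ] [0.1 0.2 0. ]
bFL [542.7 -59.5  45. ] [1. 1. 0.]
bFR [560.9  -3.2  45. ] [-0.4  2.   0. ]
bRR [645.4 -29.1  45. ] [-0.  0.  0.]
bRL [628.4 -84.7  45. ] [0.2 0.9 0. ]
pin [617.  -51.1  45. ] [0.1 0.1 0. ]
inlay c [585.21592321 250.85533284  45.        ] plate yaw 0.04286753420143702 0.05461625204545828 0.04199406057882102
screw yaw 0.04055304283148509 front dist 63.89355335620789
block yaw -0.2917679522643014 -3.446802703310949 centre [594.33300928 -44.13309407  45.        ] 88.83277876880837
```

Run:
```python
from h import *
y=np.pi+.043; ic=np.array([585.2,250.9])
robot.move_ptp((*ic,110),(np.pi,0,y)); robot.move_gripper(0.0)
robot.move_linear((*ic,56),speed=80)
print(robot.current_t(),robot.current_contact_force())
print(robot.move_linear((*ic,40),speed=8,f_stop=8))
for i in range(3):
    print(robot.current_t(),np.round(robot.current_tcp_pos(),2),np.round(robot.current_contact_force(),2)); robot.sleep(.15)
```

```text
7.4 [0.53878232 0.40634246 1.21979867]
True
8.6667 [585.21 250.87  45.83] [ 0.09 -1.15  4.12]
8.8167 [585.2  250.92  45.84] [-0.83  0.32  5.76]
8.9667 [585.19 250.86  45.82] [ 0.38 -0.21  5.39]
```

```bash
cat > press.py <<'E'
from h import *
def fz(n=4):
    v=[]
    for _ in range(n): v.append(robot.current_contact_force()); robot.sleep(.02)
    return np.mean(v,0)
def settle(xy,z,lo=8.5,hi=11):
    for _ in range(12):
        f=fz()[2]
        if lo<f<hi: break
        z-=float(np.clip((9.8-f)*.05,-.3,.2)); robot.move_linear((*xy,z),speed=5)
    return z,f
E
python3 - <<'E'
from press import *
p=robot.current_tcp_pos(); z,f=settle(p[:2],p[2]); print(z,robot.current_tcp_pos(),f)
u=np.array([np.cos(.043),np.sin(.043)]); xy=np.array(p[:2])
for s in range(2):
    xy=xy-u*4; robot.move_linear((*xy,z),speed=20); f=fz(); print(np.round(f,1),robot.current_tcp_pos()[2],robot.current_t())
    z,_=settle(xy,z)
snap('wrist','s1'); snap('top','s1t'); json.dump([*xy,z],open('st.json','w'))
E
```

```text
44.95360713755147 [585.22439661 250.93213699  45.80331176] 8.860583768510265
[3.3 0.1 6.3] 45.818720705900745 11.5833
[3.6 0.2 7.6] 45.792072083988735 13.0167
```

```bash
cat > front.py <<'E'
from h import *
u=np.array([np.cos(.043),np.sin(.043)]); n=np.array([-u[1],u[0]])
def front(fn,dark=True):
    g=cv2.cvtColor(cv2.imread(f'pics/{fn}.png'),6).astype(float); r=[]
    ss=np.arange(-62,40,.5); L=np.array([502,246.8])   # overhang candidates are -s
    for o in (-14,-9,9,14):
        v=[]
        for s in ss:
            a,b=proj(fn,(*(L+s*u+o*n),45)); v.append(cv2.getRectSubPix(g.astype('float32'),(1,1),(float(a),float(b)))[0,0])
        v=cv2.GaussianBlur(np.array(v,'float32')[None],(0,0),2)[0]; r.append(ss[np.argmax(np.diff(v))])
    return r
if __name__=='__main__':
    import sys
    for f in sys.argv[1:]: print(f,front(f))
E
python3 front.py h1 h2 s1 s1t
```

```text
h1 [np.float64(18.5), np.float64(18.5), np.float64(18.5), np.float64(18.5)]
h2 [np.float64(18.5), np.float64(18.5), np.float64(18.5), np.float64(18.5)]
s1 [np.float64(15.0), np.float64(15.0), np.float64(15.0), np.float64(15.0)]
s1t [np.float64(-9.0), np.float64(-7.5), np.float64(-2.0), np.float64(-1.0)]
```

Run:
```python
from press import *
from front import front,u
x,y,z=json.load(open('st.json')); xy=np.array([x,y])
for s in range(3):
    z,f=settle(xy,z,10.5,13) if 0 else (z,0)
    for _ in range(8):
        f=fz()[2]
        if 10.3<f<12.8: break
        z-=float(np.clip((11.5-f)*.08,-.3,.25)); robot.move_linear((*xy,z),speed=8)
    xy=xy-u*5; robot.move_linear((*xy,z),speed=15); g=fz(); snap('wrist',f's2{s}')
    print(round(f,1),np.round(g,1),round(z,2),front(f's2{s}')[::3],robot.current_t())
json.dump([*xy,z],open('st.json','w'))
```

```text
11.0 [4.2 0.  9.5] 43.98 [np.float64(11.0), np.float64(11.0)] 15.1167
11.0 [4.7 0.1 9.8] 43.72 [np.float64(6.5), np.float64(6.5)] 16.4167
10.8 [ 4.3  0.3 10.5] 43.58 [np.float64(1.5), np.float64(1.5)] 17.4
```

```bash
python3 - <<'E'
from press import *
from front import front,u
x,y,z=json.load(open('st.json')); xy=np.array([x,y]); cur=1.5
for s in range(6):
    for _ in range(8):
        f=fz()[2]
        if 10.2<f<12.8: break
        z-=float(np.clip((11.5-f)*.08,-.3,.25)); robot.move_linear((*xy,z),speed=8)
    d=min(10,cur+36.5)
    if d<1: break
    xy=xy-u*d; robot.move_linear((*xy,z),speed=20); g=fz(); snap('wrist',f's3{s}')
    r=front(f's3{s}'); cur=float(np.median(r))
    print(round(f,1),np.round(g,1),round(z,2),r,robot.current_t())
json.dump([*xy,z],open('st.json','w'))
c=cv2.imread(f's3{s}.png')
E
ls -t pics/*.png | head -2
```

```text
10.6 [ 4.2  0.  10.8] 43.58 [np.float64(-8.5), np.float64(-8.5), np.float64(-8.5), np.float64(-8.5)] 18.2333
11.1 [ 4.8  0.1 10.8] 43.58 [np.float64(-18.5), np.float64(36.0), np.float64(35.5), np.float64(-18.5)] 19.0667
10.8 [ 5.1 -0.1 11.7] 43.58 [np.float64(-28.5), np.float64(26.0), np.float64(25.5), np.float64(-28.5)] 19.9
11.1 [ 2.4  0.1 13.2] 43.58 [np.float64(-39.5), np.float64(15.0), np.float64(14.5), np.float64(-39.0)] 20.7333
12.7 [ 2.2  0.3 13.3] 43.78 [np.float64(-49.5), np.float64(5.0), np.float64(4.0), np.float64(-49.5)] 21.8833
12.3 [ 1.8  0.5 13.2] 43.9 [np.float64(-59.5), np.float64(-5.0), np.float64(-6.0), np.float64(-59.5)] 23.0333
pics/s35.png
pics/s34.png[ WARN:0@13.079] global loadsave.cpp:275 findDecoder imread_('s35.png'): can't open/read file: check file path/integrity
```

My edge detector's median locked onto the inlay edge, so the plate went too far, to about 60 mm overhang. That is still short of tipping. I will slide it back to about 37 mm the same way, which keeps its rear short of the clip.

Run:
```python
from press import *
from front import front,u
x,y,z=json.load(open('st.json')); xy=np.array([x,y])
r=front('s35'); cur=(r[0]+r[3])/2
for s,d in enumerate((11,11.5)):
    for _ in range(8):
        f=fz()[2]
        if 9<f<12: break
        z-=float(np.clip((10.5-f)*.08,-.3,.25)); robot.move_linear((*xy,z),speed=8)
    xy=xy+u*d; robot.move_linear((*xy,z),speed=20); g=fz(); snap('wrist',f's4{s}')
    print(round(f,1),np.round(g,1),round(z,2),front(f's4{s}'),robot.current_t())
json.dump([*xy,z],open('st.json','w'))
snap('side','s5s')
a=cv2.imread('pics/s41.png')[60:420]; b=cv2.imread('pics/s5s.png')[140:230,200:310]
cv2.imwrite('pics/v5.png',np.hstack([cv2.resize(a,(440,283)),cv2.resize(b,(346,283),interpolation=2)]))
```

```text
11.7 [-3.1 -0.2 17.4] 44.06 [np.float64(-51.0), np.float64(3.5), np.float64(3.0), np.float64(-51.0)] 24.2333
11.5 [-2.4 -0.2 12.4] 44.83 [np.float64(-39.5), np.float64(15.0), np.float64(14.5), np.float64(-39.5)] 26.0917
```

View pics/v5.png

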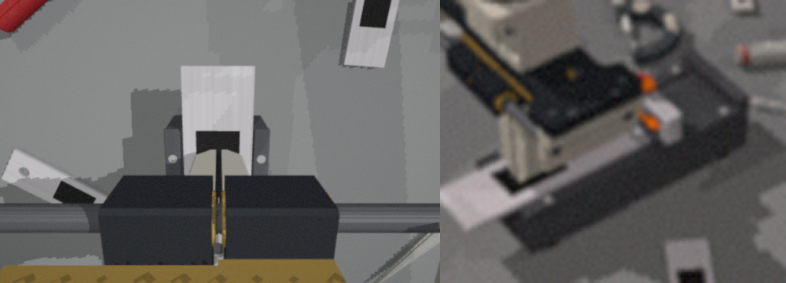

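The plate lies flat, its front edge at row 66 of the left view, overhanging about 39 mm. I trim it back 2.5 mm, lift off, and grip the end.

Run:
```python
from press import *
from front import front,u
x,y,z=json.load(open('st.json')); xy=np.array([x,y])
for _ in range(6):
    f=fz()[2]
    if 9<f<12: break
    z-=float(np.clip((10.5-f)*.08,-.3,.25)); robot.move_linear((*xy,z),speed=8)
xy=xy+u*2.5; robot.move_linear((*xy,z),speed=15); print(f,fz())
robot.move_linear((*xy,z+4),speed=15); robot.move_linear((*(xy-u*25),115),speed=150); robot.move_gripper(1.0)
snap('wrist','g0'); r=front('g0'); print(r,robot.current_t(),robot.current_tcp_pos())
g=cv2.imread('pics/g0.png'); L=np.array([502,246.8]); 
a=[int(v) for v in proj('g0',(*(L-20*u),45))]; print(a)
x0,y0=max(a[0]-100,0),max(a[1]-75,0)
c=cv2.resize(g[y0:y0+150,x0:x0+200],None,fx=4,fy=4,interpolation=2)
for i in range(0,200,20): cv2.putText(c,str(x0+i),(i*4,10),0,.33,(0,255,255),1)
for i in range(20,150,20): cv2.putText(c,str(y0+i),(0,i*4+4),0,.33,(0,255,255),1)
cv2.imwrite('pics/g0c.png',c)
```

```text
11.32407134020303 [-1.95976519 -0.39676403 11.82928594]
[np.float64(-37.5), np.float64(-37.5), np.float64(-37.5), np.float64(-37.5)] 29.4667 [502.24440721 247.30712892 115.00156632]
[277, 197]
```

View pics/g0c.png

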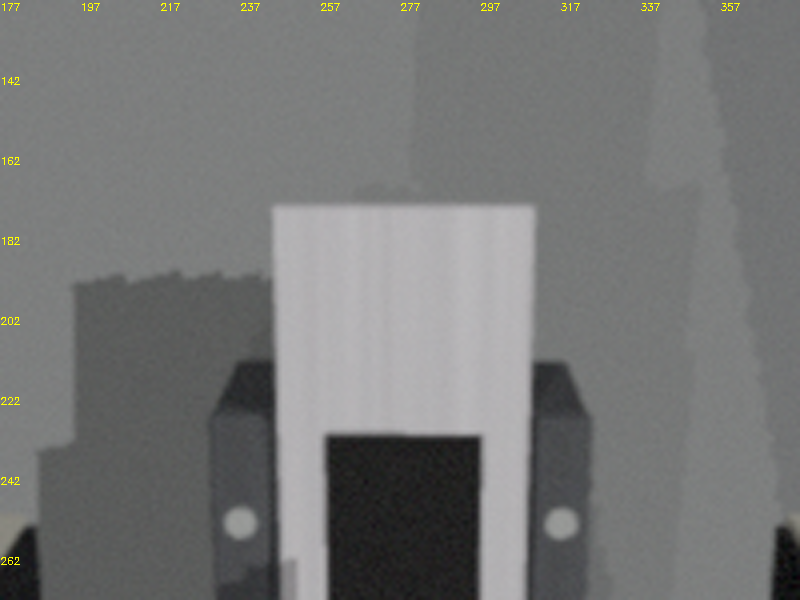

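Run:
```python
from h import *
A=lambda u,v,z:atz('g0',177+u/4,122+v/4,z)
fl,fr=A(273,206,45),A(535,207,45); i1,i2=A(326,436,45.5),A(481,436,45.5); r1,r2=A(210,414,44),A(590,414,44)
for n in 'fl fr i1 i2 r1 r2'.split(): print(n,eval(n).round(1))
ang=lambda v:np.arctan2(v[1],v[0])
print('overhang',np.dot((r1+r2)/2-(fl+fr)/2,(np.cos(.043),np.sin(.043),0)),'yaw',ang(fl-fr)+np.pi/2,ang(r1-r2)+np.pi/2,ang(i1-i2)+np.pi/2,ang((i1+i2)-(fl+fr)))
f=(fl+fr)/2; print('front',f,'screws',A(240,522,44),A(561,522,44), ang(A(240,522,44)-A(561,522,44))+np.pi/2)
```

```text
fl [466.2 223.7  45. ]
fr [464.5 267.7  45. ]
i1 [506.3 233.8  45.5]
i2 [505.2 260.9  45.5]
r1 [503.6 213.2  44. ]
r2 [500.8 280.   44. ]
overhang 36.83056074056197 yaw 0.03880739532326749 0.0425232678284202 0.04250977159661162 0.04052975748315565
front [465.37059997 245.71677534  45.        ] screws [523.6974243  218.73280949  44.        ] [521.25053611 276.33186162  44.        ] 0.04245586953049596
```

Run:
```python
from h import *
yaw=np.pi+.042; u=np.array([np.cos(.042),np.sin(.042)])
g=np.array([465.4,245.7])+16*u
robot.move_ptp((*g,90),(np.pi,0,yaw)); print(robot.move_linear((*g,24),speed=60,f_stop=10))
robot.move_gripper(0.0); w=robot.current_gripper_width(); print('w',w,w*93,robot.current_contact_force(),robot.current_t())
robot.move_linear((*g,30),speed=20); robot.move_linear((*g,90),speed=80)
yb=-.297; ub=np.array([np.cos(yb),np.sin(yb)]); pin=np.array([617,-51.1])
q=pin-114*ub
robot.move_ptp((*q,90),(np.pi,0,np.pi+yb)); robot.sleep(.3); print(robot.current_gripper_width(),robot.current_t(),np.round(robot.current_tcp_pos(),1))
for n in('wrist','top','side'): snap(n,'c_'+n)
a=cv2.imread('pics/c_wrist.png'); b=cv2.imread('pics/c_top.png')[180:255,300:400]; s=cv2.imread('pics/c_side.png')[190:310,250:420]
cv2.imwrite('pics/c.png',np.vstack([np.hstack([cv2.resize(a,(400,300)),cv2.resize(b,(400,300),interpolation=2)]),np.hstack([cv2.resize(s,(425,300),interpolation=2),cv2.resize(a[100:300,160:410],(375,300),interpolation=2)])]))
```

```text
False
w 0.4680245394928673 43.52628217283666 [ 0.77722741 -0.61167193 -0.55269585] 31.8167
0.463440463804361 34.5 [508.  -16.7  90. ]
```

View pics/c.png

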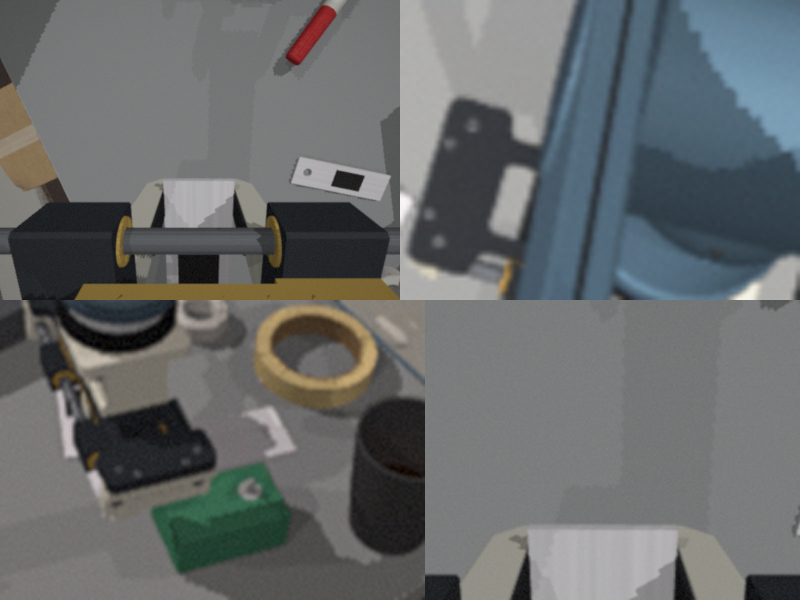

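Run:
```python
from h import *
t=np.array(robot.current_tcp_pos());yb=-.297; ub=np.array([np.cos(yb),np.sin(yb),0]);nb=np.array([-ub[1],ub[0],0])
c=t+[0,0,19+2]  # top of plate at grasp
for n,x,y in [('FL',-16,-22),('FR',-16,22),('RL',134,-22),('RR',134,22),('hole',114,0)]:
    p=c+x*ub+y*nb; print(n,np.round(proj('c_wrist',p),1),np.round(proj('c_side',p),1))
s=cv2.imread('pics/c_side.png'); cv2.imwrite('pics/cs.png',cv2.resize(s[190:290,280:400],None,fx=5,fy=5,interpolation=2))
w=cv2.imread('pics/c_wrist.png'); g=cv2.cvtColor(w,6)
print('col profile',g[236:262:1,280].tolist()); print('row',g[254,210:345:1].tolist())
```

```text
FL [227.  253.2] [289.8 268.7]
FR [327.1 253.3] [282. 250.]
RL [237.  506.7] [369.2 249. ]
RR [316.6 506.7] [359.2 231.6]
hole [276.8 479. ] [354.  242.6]
col profile [116, 117, 118, 118, 118, 121, 118, 115, 117, 117, 119, 117, 119, 128, 143, 147, 151, 166, 176, 176, 176, 175, 178, 174, 176, 176]
row [127, 130, 133, 135, 139, 142, 143, 145, 142, 142, 144, 144, 145, 146, 145, 145, 146, 144, 158, 166, 166, 166, 165, 165, 163, 167, 167, 166, 165, 165, 165, 164, 162, 160, 165, 166, 166, 168, 170, 173, 174, 175, 174, 175, 176, 175, 178, 177, 179, 179, 177, 175, 174, 173, 173, 173, 178, 176, 176, 173, 174, 172, 171, 173, 175, 173, 174, 175, 175, 174, 176, 175, 176, 176, 176, 175, 174, 175, 171, 173, 173, 173, 172, 171, 173, 173, 174, 175, 176, 179, 179, 180, 181, 180, 177, 177, 179, 176, 175, 174, 175, 173, 175, 178, 178, 179, 179, 180, 176, 176, 176, 176, 177, 176, 178, 173, 172, 169, 159, 148, 148, 146, 145, 145, 148, 145, 144, 144, 145, 144, 144, 143, 138, 133, 130]
```

View pics/cs.png

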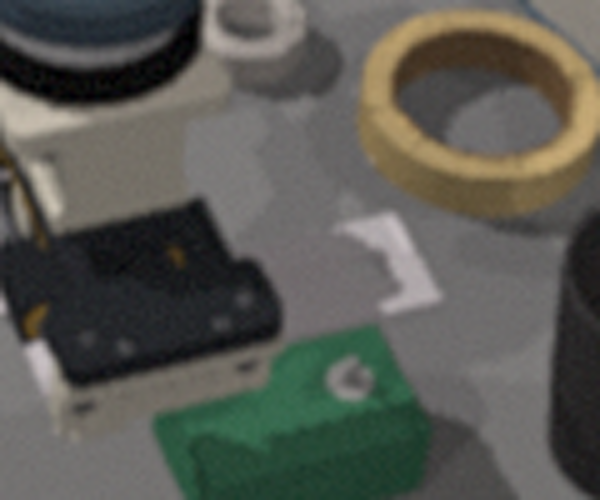

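The rear corners in the side view, (359,232) and (368,249), match the prediction within 1 px, so the plate is level and the hole lies over the pin. I lower it by feel.

Run:
```python
from h import *
p=np.array(robot.current_tcp_pos()); xy=(508.0,-17.75+1.0)
xy=tuple(np.array([617,-51.1])-114*np.array([np.cos(-.297),np.sin(-.297)])); print(xy,p)
robot.move_linear((*xy,44),speed=70); robot.sleep(.2); f0=np.array(robot.current_contact_force())
print(robot.move_linear((*xy,26),speed=9,f_stop=4),robot.current_tcp_pos(),np.array(robot.current_contact_force())-f0,robot.current_ft_torque(),robot.current_t())
snap('wrist','d_w');snap('side','d_s')
cv2.imwrite('pics/d.png',np.hstack([cv2.resize(cv2.imread('pics/d_s.png')[200:300,290:380],None,fx=4.4,fy=4.4,interpolation=2),cv2.resize(cv2.imread('pics/d_w.png'),(360,440))]))
```

```text
(np.float64(507.9910625678559), np.float64(-17.737572631553164)) [508.00880772 -17.25140818  90.011517  ]
False [508.05962164 -17.75046421  26.11487995] [-0.73602728  0.71102479  3.61218045] [ 0.06273915  0.1000267  -0.03613849] 37.8083
```

View pics/d.png

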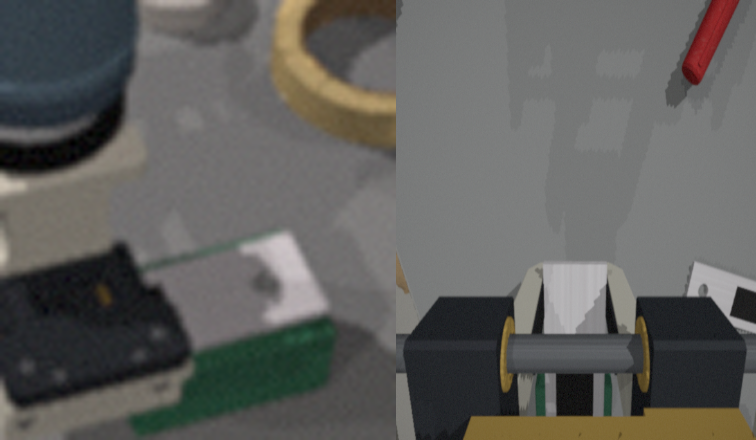

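The plate rests on the block with contact at about 3.6 N, and the pin shows in the hole at about (265,283). I release, lift away and check.

Run:
```python
from h import *
p=np.array(robot.current_tcp_pos()); robot.move_linear((p[0],p[1],27.3),speed=8)
robot.move_gripper(1.0); robot.move_linear((p[0],p[1],110),speed=100)
robot.move_ptp((560,-10,190),(np.pi,0,np.pi-.297)); robot.sleep(.3)
snap('wrist','e_w')
robot.move_ptp((420,150,230),(np.pi,0,np.pi-.297)); robot.sleep(.2); snap('side','e_s');snap('top','e_t');print(robot.current_t())
a=cv2.imread('pics/e_w.png')[60:300,150:350]; b=cv2.imread('pics/e_s.png')[225:305,280:380]; c=cv2.imread('pics/e_t.png')[140:320,140:420]
cv2.imwrite('pics/e.png',np.hstack([cv2.resize(a,None,fx=2.5,fy=2.5,interpolation=2),np.vstack([cv2.resize(b,(300,300),interpolation=2),cv2.resize(c,(300,300))])]))
```

```text
42.1333
```

View pics/e.png

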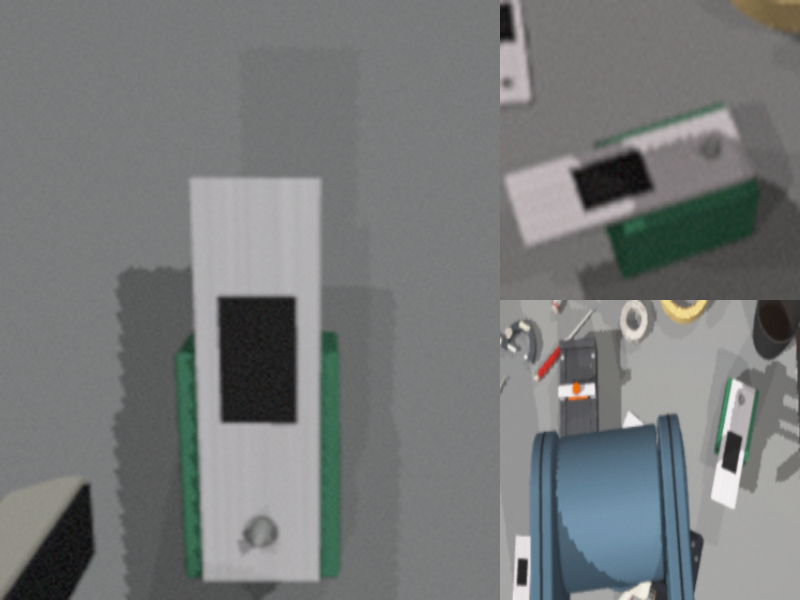

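The plate is seated with the pin showing in the hole at (258,532), in line with the block, its front end overhanging. I do a quick numeric check, then hand in if it passes.

Run:
```python
from h import *
A=lambda u,v:atz('e_w',150+u/2.5,60+v/2.5,49)
fl,fr,rl,rr=A(190,178),A(321,178),A(203,580),A(320,580); f=(fl+fr)/2;r=(rl+rr)/2; d=r-f
yaw=np.arctan2(d[1],d[0]); L=np.linalg.norm(d); print('len',L,'yaw',yaw,'widths',np.linalg.norm(fl-fr),np.linalg.norm(rl-rr),'hole',f+d/L*130)
if abs(L-150)<4 and abs(yaw+.297)<.05: robot.hand_in(); print('handed in',robot.current_t())
```

```text
len 149.87085276260547 yaw -0.30146284678001817 widths 44.25490938413593 44.770883955504644 hole [617.21820679 -51.07403718  49.        ]
the job is handed in; nothing more can be done
the job is handed in; nothing more can be done
```

The plate is on the green block with its hole over the pin, and the job was handed in just after 42 s.

- **Sliding out:** I touched down on the inlay at 8 mm/s and pressed with about 9–13 N. The highest reading was about 17 N, during the return slide. The first strokes partly slipped on the inlay, so I pressed a little harder.
- **Mistake on the way:** my edge finder locked onto the inlay's edge, and the plate went out to about 60 mm overhang. It stayed flat in the channel and did not tip. I slid it back to a measured 36.8 mm before gripping.
- **Carrying and placing:** I gripped the front end by its long edges and carried the plate level. I lowered it at 9 mm/s and it met the block with about 4 N.
- **Last checks:**
  - The plate measures 149.9 x 44.5 mm at the height of the block's top, which fits it lying flat.
  - Its yaw is -0.301 rad, against about -0.297 for the block.
  - The computed hole centre is (617.2, -51.1), against (617.0, -51.1) for the pin.
  - The last pictures show the pin in the hole. I saw no sign of anything else moved, though the arm hid part of the top view.
  - None of these last checks failed or disagreed.

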